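Close the board holder by four clicks

ROBOT

A 6-joint arm with a two-finger parallel gripper is mounted at the origin on a cart in front of the work surface, level with it; the furniture and walls round the work are solid. World frame = base frame: x ahead of the robot, y to its left, z up, the work surface at z = 0. Lengths are in m, angles in rad, forces in N, time in s.
With the tool pointing down it reaches from about 0.35 to 0.95 m from the base axis. Payload 17.4 kg.
Tool frame: the origin (TCP) lies at the very end of the fingers, on their centre line; the grasp point (between the pads) lies 19 mm behind it; z points along the fingers, y is the direction in which the jaws open and shut (so a half turn about z gives the same grasp; the last joint's range is limited). The gripper opens to 93 mm and grips with 3 to 60 N. Pads are 15 mm wide; open, the fingers measure 128 mm over their backs; the gripper's body (75 mm by 188 mm) begins 65 mm behind the grasp point.
Start: joints at [-1.325, 0.116, 1.442, -0, 1.584, -0.038], TCP at [0.189, -0.648, 0.219] pointing down, gripper open.
Joint ranges: [-2.83, 2.83], [-0.83, 2.19], [0.07, 2.5], [-1.14, 4.28], [0.01, 3], [-2.97, 2.97]. Speed limits (rad/s): [1.89, 1.89, 2.22, 3.14, 3.14, 3.14].

INTERFACE

Orientations are given as a unit quaternion [x, y, z, w].
In Python, from bench import r gives the robot as it stands.
- The arm moves only by the tool arm_command, never from a script. Its argument "increments" is text: rows parted by semicolons, each of 5 numbers parted by spaces: the finger opening in m, from 0 to 0.093, then the shift along the world's x, y, z in m, then the turn about the world's z in degrees. A call has 1 to 5 rows; each row shifts and turns the pose as measured when the row begins; what a row does not reach is not made up. A row lasts 1/10 s, in which the tool goes at most 50 mm and 8.59 degrees, less where a joint would pass 70% of its speed; a pose out of reach is approached as far as the arm can. A call is refused whole if a number of a shift passes 0.05 or a number of a turn 8.59, either way. A call with a gripper value outside its range is refused whole. The fingers move at their own pace and stop on an object; the grip force is fixed at half the most. Time passes only in rows, so rows that do not move let the fingers close. It gives the time, the measured TCP pose, the force and the opening at its end, in the units of the state.
- r.sense(): the state, without advancing time (a new reading comes with each control period).
- r.grab_frame(name): name is "scene" or "side" or "wrist"; returns the picture (420x560x3 uint8, blue, green, red); there is no depth.
- r.camera_params(name): a dict with "fovy" (degrees; the focal length in pixels is half the picture's height over the tangent of half this angle, whatever the lens; pixels are square), "cx", "cy" (the principal point, pixels), "distortion" ([k1, k2, p1, p2, k3] as OpenCV has them; the pictures are not rectified), "xyz" and "attitude" of the camera in the world. Camera axes: x right, y down, z forward; pixel columns grow to the right and rows downward; lengths in m; the calibration is good to about 2 mm. A picture is of the moment at which its call begins: read the wrist's pose just before it. camera_params takes no time and is no camera call; for the wrist camera it gives the pose at the moment of the call.
- r.job_done(): hands the job in, once; it reports no verdict.
The state is a dict: "clock": time; "q": joint angles; "joint_velocities": joint speeds; "joint_efforts": joint torques, N m; "tool_pos": TCP position; "tool_rot": TCP orientation; "ft_force": force on the tool from outside, world axes, zero at the start; "ft_torque": the same for the moment, N m; "opening": finger opening in m.
Only numpy, scipy, OpenCV 4.12 (cv2) and the standard library are available. Lean on these libraries where they do the work, as an engineer would, in place of code of your own. Each camera call takes 0.05 s, during which the arm holds its last target.

TASK

Close the jaw of the circuit-board holder a little: push its black dial round clockwise (seen from above) with a fingertip, for which its rim has notches, by exactly four clicks from where it stands now, let it settle in that click, and take the hand away. Push gently, do not grip or force the dial, and leave the loose things on the bench where they are.

Things in the scene. Friction and masses are not known exactly. Their poses are not given: they have to be found in the camera images.
- board_holder: circuit-board holder, fixed to the bench: grey block 150 x 150 mm, top 38 mm above the bench, with the black dial on it; behind it (its +x) an aluminium bed 150 mm long, 110 wide, whose jaws stand no higher than 38 mm round a small green board. Origin on the bench under the dial's axis, z up
- dial_axis (a point): on the dial's upright axis at the height of its flat top, 66 mm above the bench (cap and screw rise 5 mm more within 20 mm of the axis). The dial is a black disc 124 mm across, 24 mm thick, 4 mm clear of the grey block, with a white line on top. A finger in a notch turns it with a sideways push of up to about 5 N at 55 mm from the axis
- dial (a joint): dial angle, rad, growing clockwise seen from above (closes the jaw); range -0.2 to 2.95. One click is 20 degrees (0.349 rad); it rests at 0, 0.349, 0.698, ... and starts in one of the first three. Halfway between two clicks the resistance flips and the dial snaps on to the next click by itself; once the finger leaves, it centres itself on the nearest click
- notch_a (a point): middle of one of the dial's three like finger notches, 60 mm from the dial axis, at the height of the dial's top; turns with the dial. Each notch is cut through the full 24 mm thickness from the rim: 50 mm wide with parallel sides, open to the outside, its floor 42 mm from the axis
- notch_b (a point): middle of one of the dial's three like finger notches, 60 mm from the dial axis, at the height of the dial's top; turns with the dial. Each notch is cut through the full 24 mm thickness from the rim: 50 mm wide with parallel sides, open to the outside, its floor 42 mm from the axis
- notch_c (a point): middle of one of the dial's three like finger notches, 60 mm from the dial axis, at the height of the dial's top; turns with the dial. Each notch is cut through the full 24 mm thickness from the rim: 50 mm wide with parallel sides, open to the outside, its floor 42 mm from the axis
- dial_mark (a point): on the white line on the dial's top, 50 mm from the axis; it turns with the dial. White ticks on the grey block stand one click apart; the red tick marks angle 0
- the_tape_roll: bystander, loose: brown tape roll, 84 mm wide, 49 high, lying flat; origin under its centre
- the_ribbon_roll: bystander, loose: black ribbon roll standing on end, 42 mm wide, 76 high; origin under its centre
- the_dispenser_bottle: bystander, loose: white wash bottle with red nozzle, 55 mm wide, 156 high; origin under its centre
- the_hex_key_set: bystander, loose: yellow folding hex key set, 22 x 92 x 24 mm (long along its y); origin under its centre
- the_marker_0: bystander, loose: black and red felt marker lying down, 18 x 132 x 18 mm (long along its y); origin under its centre
- the_bolt_1: bystander, loose: steel bolt standing on its head, 17 mm wide, 34 high; origin under its centre

How it is judged:
At the end, for the whole second after the job is handed in: The dial rests four clicks (80 degrees, within 6) clockwise of where it started, and is still (distance of dial_mark from where it was at the start of the episode between 0.0602 and 0.0682 m and value of joint dial above 1.22 rad and velocity of joint dial between -0.05 and 0.05 rad/s); the robot touches nothing.
It fails at once if the dial or holder is pushed or squeezed with more than 25 N (contact force between the fingers and board_holder above 25 N).
It fails at once if a loose bystander is moved, lifted or carried by more than 15 mm (distance of any of the_tape_roll, the_ribbon_roll, the_dispenser_bottle, the_hex_key_set, the_marker_0, the_bolt_1 from where it was at the start of the episode above 0.015 m).
It also fails if it takes over 45 s, if anything falls off the work surface, if the arm or the gripper's body presses on something with over 40 N, if the wrist force passes 120 N, or if a joint passes its speed limit or range.

## Working session

There is one attempt and no reset: what is moved stays moved. The work goes in short steps, Python scripts to look and compute and a tool call to move; the robot and the scene stay as the last step left them, time stands still between calls to the robot, and variables do not carry over. Pictures are saved under pics/ and viewed, and the job is handed in when it is done.

Besides the shell and the picture viewer there is one more tool, called after "Call:" in YAML: its name, and indented under it one key for each argument. arm_command: Moves the arm, as the interface text tells. Its arguments: {"type":"object","properties":{"increments":{"type":"string"}},"required":["increments"]}

```bash
mkdir -p pics; python3 - <<'E'
from bench import r
import cv2
print(r.sense())
for n in ["scene","side","wrist"]:
    print(n,r.camera_params(n)); cv2.imwrite(f"pics/{n}0.png",r.grab_frame(n))
E
```

```text
{'clock': 0.0, 'q': array([-1.32478074e+00,  1.16475404e-01,  1.44227636e+00, -1.02765528e-05,
        1.58402785e+00, -3.77936636e-02]), 'joint_velocities': array([-0.00203558, -0.00099466, -0.00029167, -0.0012904 , -0.00038636,
        0.0012281 ]), 'joint_efforts': array([ 9.04391964e-04, -7.21273541e+01, -6.22606516e+01,  7.80600565e-02,
        2.38779624e-02, -8.97970585e-05]), 'tool_pos': array([ 0.18894903, -0.64778691,  0.21790544]), 'tool_rot': array([ 9.89948258e-01,  1.41428762e-01, -6.67861632e-05, -5.89731643e-04]), 'ft_force': array([-0.68607188,  0.55210687,  0.36873088]), 'ft_torque': array([ 0.00096219,  0.01944875, -0.00812597]), 'opening': 0.09316948326983619}
scene {'fovy': 50.78001882584055, 'cx': 269.2230274726808, 'cy': 198.55056393154535, 'distortion': array([-0.09300393,  0.        ,  0.        ,  0.        ,  0.        ]), 'xyz': array([ 1.27385357, -0.815212  ,  0.72514199]), 'attitude': array([ 0.81807552,  0.31122898, -0.16451112, -0.45478023])}
side {'fovy': 42.114377010803544, 'cx': 275.6049953344152, 'cy': 211.10346782107243, 'distortion': array([-0.05366841,  0.        ,  0.        ,  0.        ,  0.        ]), 'xyz': array([ 1.47316571, -0.84367415,  0.75665026]), 'attitude': array([ 0.79075497,  0.35737143, -0.19412365, -0.45750219])}
wrist {'fovy': 68.5655627233722, 'cx': 277.89275661588465, 'cy': 209.5064360750998, 'distortion': array([-0.0238823,  0.       ,  0.       ,  0.       ,  0.       ]), 'xyz': array([ 0.26274219, -0.62642342,  0.38477879]), 'attitude': array([ 0.79178966, -0.5942137 , -0.08523566,  0.11275679])}
```

View pics/scene0.png

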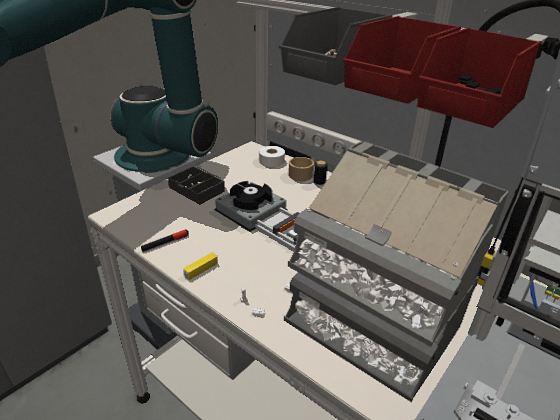

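View pics/side0.png

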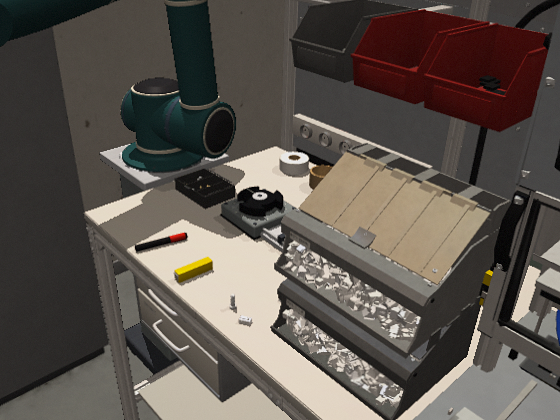

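View pics/wrist0.png

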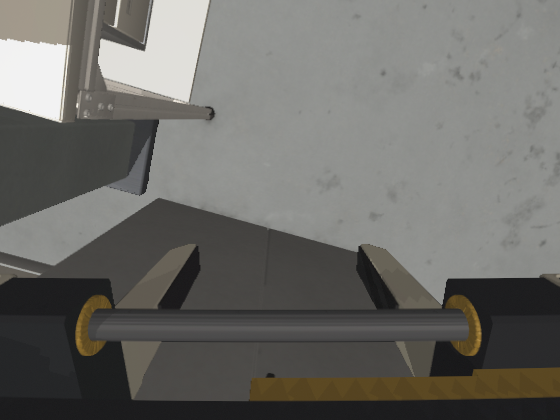

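The scene view shows the dial near (251,193), the hex keys at (200,265), the marker at (165,240), the bolt at (243,296), and the tape and ribbon rolls at (300,168) and (320,172). I'll localise these and enlarge the dial.

```bash
cat > h.py <<'E'
import numpy as np, cv2
from scipy.spatial.transform import Rotation as R
def K(p,h=420):
    f=h/2/np.tan(np.radians(p["fovy"])/2); return np.array([[f,0,p["cx"]],[0,f,p["cy"]],[0,0,1]])
def cast(p,uv,z):
    uv=np.array(uv,float).reshape(-1,1,2)
    n=cv2.undistortPoints(uv,K(p),p["distortion"]).reshape(-1,2)
    d=R.from_quat(p["attitude"]).apply(np.c_[n,np.ones(len(n))])
    return p["xyz"]+d*((z-p["xyz"][2])/d[:,2])[:,None]
def proj(p,X):
    Rm=R.from_quat(p["attitude"]).as_matrix().T
    return cv2.projectPoints(np.array(X,float).reshape(-1,1,3),cv2.Rodrigues(Rm)[0],-Rm@p["xyz"],K(p),p["distortion"])[0].reshape(-1,2)
E
python3 - <<'E'
from bench import r
from h import *
p=r.camera_params("scene")
for n,uv,z in [("dial",(251,189),.071),("hex",(201,263),.012),("marker",(165,240),.009),("bolt",(243,302),0),("tape",(301,165),.049),("ribbon",(320,163),.076),("bottle?",(272,152),.05),("tray",(197,184),.03)]: print(n,cast(p,[uv],z)[0].round(3))
a=cv2.imread("pics/scene0.png")[140:260,160:340]; b=cv2.imread("pics/side0.png")[140:260,160:340]
cv2.imwrite("pics/z0.png",cv2.resize(a,(800,533),interpolation=cv2.INTER_CUBIC))
cv2.imwrite("pics/z1.png",cv2.resize(b,(800,533),interpolation=cv2.INTER_CUBIC))
E
```

```text
dial [ 0.522 -0.023  0.071]
hex [ 0.606 -0.293  0.012]
marker [ 0.463 -0.293  0.009]
bolt [ 0.766 -0.31   0.   ]
tape [0.513 0.226 0.049]
ribbon [0.579 0.236 0.076]
bottle? [0.382 0.232 0.05 ]
tray [ 0.331 -0.065  0.03 ]
```

View pics/z0.png

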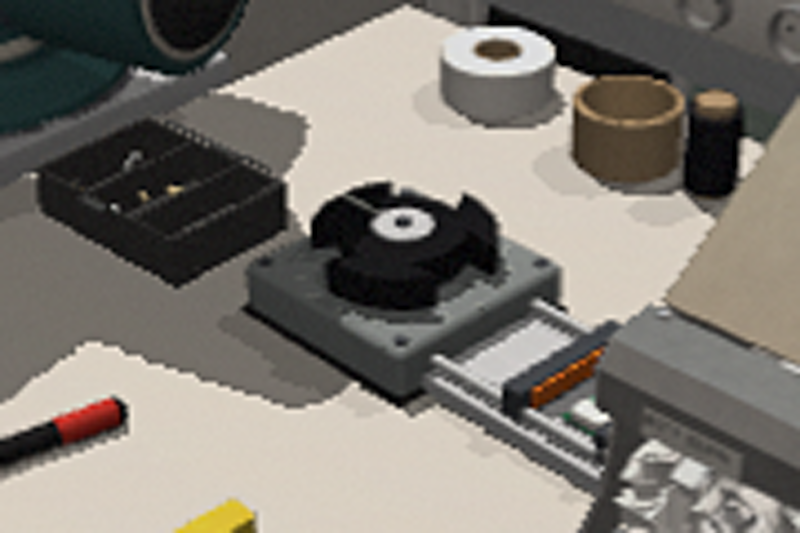

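View pics/z1.png

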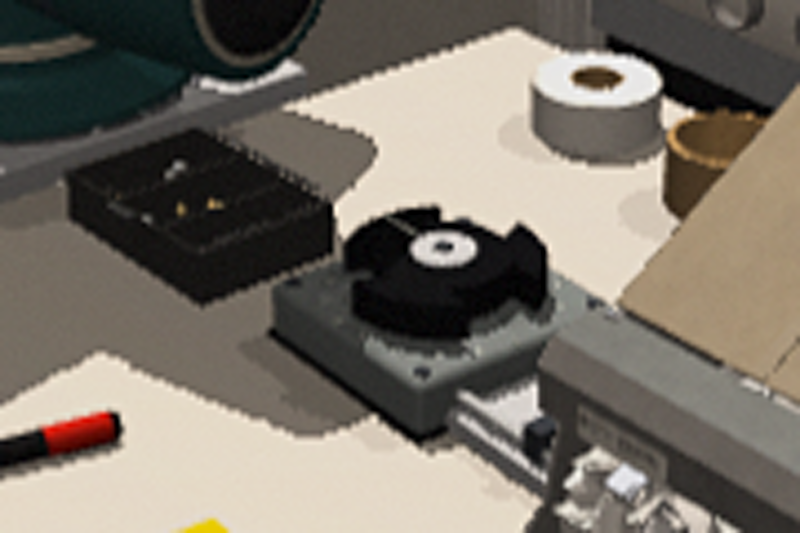

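```bash
python3 - <<'E'
from bench import r
from h import *
p=r.camera_params("scene")
def z(l): return [(160+a/4.444,140+b/4.444) for a,b in l]
def rep(c,names,l,h):
    for n,q in zip(names,cast(p,z(l),h)):
        d=q-c; print(n,q.round(3),"r",np.hypot(*d[:2]).round(3),"ang",np.degrees(np.arctan2(d[1],d[0])).round(1))
c=cast(p,z([(403,223)]),.071)[0]; print(c)
rep(c,["line0","line1","notchL","notchB","notchF"],[(345,193),(378,211),(330,255),(418,192),(470,265)],.066)
rep(c,["cornL","cornF","cornR","cornB?"],[(247,282),(403,370),(560,268),(405,195)],.038)
print(cast(p,[(303,238),(297,270),(288,320)],0).round(3)); print(cast(p,[(352,150),(303,215)],.3).round(3),cast(p,[(352,150),(303,215)],.2).round(3))
E
```

```text
[ 0.52631731 -0.02851975  0.071     ]
line0 [ 0.466 -0.02   0.066] r 0.061 ang 172.4
line1 [ 0.498 -0.022  0.066] r 0.029 ang 167.9
notchL [ 0.513 -0.082  0.066] r 0.055 ang -103.5
notchB [0.501 0.013 0.066] r 0.049 ang 121.6
notchF [ 0.587 -0.031  0.066] r 0.06 ang -2.6
cornL [ 0.465 -0.11   0.038] r 0.102 ang -126.9
cornF [ 0.606 -0.114  0.038] r 0.117 ang -46.9
cornR [0.603 0.039 0.038] r 0.102 ang 41.3
cornB? [0.464 0.039 0.038] r 0.092 ang 132.6
[[ 0.721 -0.03   0.   ]
 [ 0.789 -0.143  0.   ]
 [ 0.875 -0.284  0.   ]]
[[ 0.835 -0.027  0.3  ]
 [ 0.91  -0.303  0.3  ]] [[ 0.732  0.158  0.2  ]
 [ 0.825 -0.183  0.2  ]]
```

Call:
arm_command:
  increments: "0 0.02 0.04 0.03 0;0 0.03 0.045 0.03 0;0 0.03 0.045 0.03 0;0 0.03 0.045 0.03 0;0 0.03 0.045 0.02 0"

```text
clock: 0.65
tool_pos: [0.3059, -0.4582, 0.3341]
tool_rot: [0.99, 0.138, -0.001, -0.005]
ft_force: [0.7, -0.7, 0.9]
opening: 0.058
```

Call:
arm_command:
  increments: "0 0.03 0.045 0.02 0;0 0.03 0.045 0.02 0;0 0.03 0.045 0.0 0;0 0.02 0.045 0 0;0 0 0.045 0 0"

```text
clock: 1.15
tool_pos: [0.4063, -0.2453, 0.3705]
tool_rot: [0.99, 0.138, -0.0, -0.004]
ft_force: [1.2, -0.3, 0.2]
opening: 0.0175
```

```bash
python3 - <<'E'
from bench import r
from h import *
p=r.camera_params("wrist"); s=r.sense()
print(s["clock"],s["tool_pos"],s["opening"],s["ft_force"],p["xyz"],R.from_quat(p["attitude"]).as_matrix()[:,2]); cv2.imwrite("pics/w1.png",r.grab_frame("wrist"))
print(proj(p,[[.53,-.03,.07],[.53,.2,0],[.4,-.07,.03]]))
E
```

```text
1.15 [ 0.40632498 -0.2453267   0.37054306] 0.017527161507528203 [ 1.23399633 -0.31712698  0.21089811] [ 0.48047382 -0.22575016  0.53738153] [-0.27075065 -0.06793384 -0.96024949]
[[154.59003088  45.08965655]
 [ 30.01371973  14.52561412]
 [174.85000199 142.80487968]]
```

View pics/w1.png

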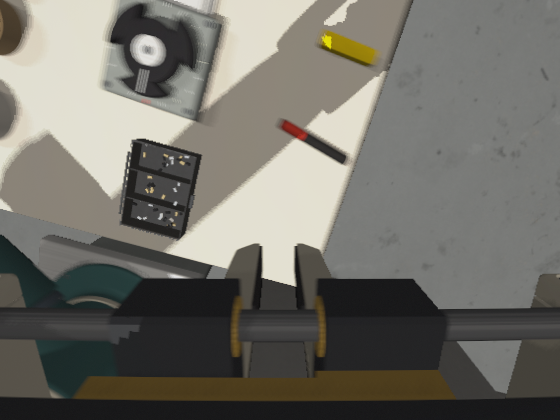

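The wrist view shows the dial at (150,50), the red tick below it at (146,100), the tray at (160,190) and the marker at (312,142). I'll centre the camera over the dial.

Call:
arm_command:
  increments: "0 0.02 0.045 0 -4;0 0.02 0.045 0 -4;0 0.01 0.04 0 -4;0 0.0 0.02 0 -4;0 0 0 0 0"

```text
clock: 1.7
tool_pos: [0.4536, -0.0884, 0.3715]
tool_rot: [1.0, -0.005, 0.002, -0.004]
ft_force: [-0.5, -0.3, -0.8]
opening: 0.0006
```

```bash
python3 - <<'E'
from bench import r
from h import *
p=r.camera_params("wrist"); s=r.sense()
im=r.grab_frame("wrist");cv2.imwrite("pics/w2.png",im)
print(s["clock"],s["tool_pos"],s["tool_rot"],s["opening"],s["ft_force"])
u=proj(p,[[.53,-.03,.07]])[0]; print(u)
u=u.astype(int);x0=max(u[0]-90,0);y0=max(u[1]-68,0);print(x0,y0)
cv2.imwrite("pics/w2z.png",cv2.resize(im[y0:y0+135,x0:x0+180],(800,600),interpolation=cv2.INTER_CUBIC))
E
```

```text
1.7 [ 0.45357562 -0.08839742  0.37145267] [ 0.99997879 -0.00467909  0.00151704 -0.00426925] 0.0006272782917082349 [-0.45254296 -0.30783777 -0.81683024]
[239.19570387 121.30342987]
149 53
```

View pics/w2.png

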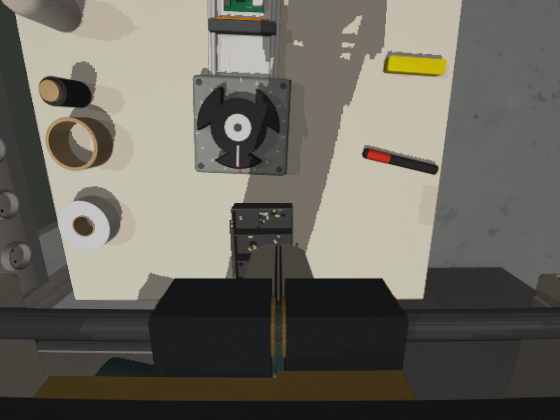

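View pics/w2z.png

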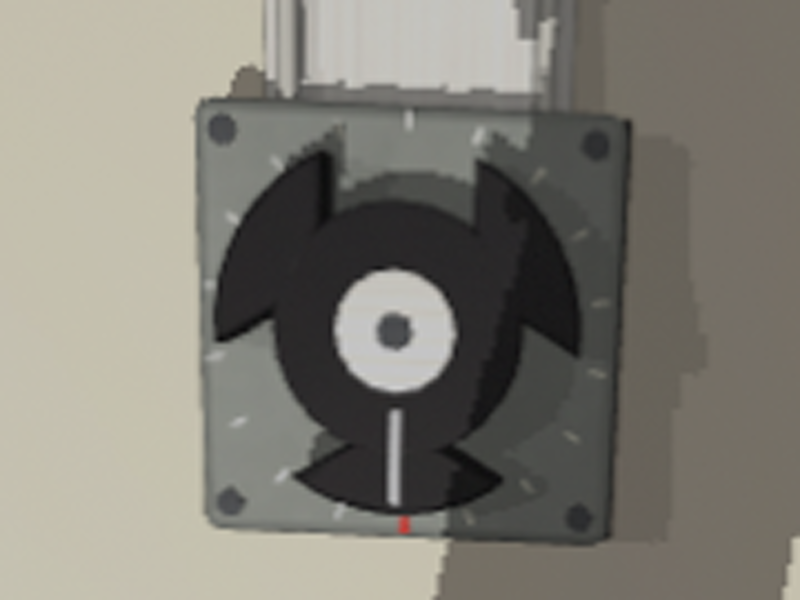

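The zoom shows the white line pointing down, towards −x, right at the red tick, so the dial is at angle 0. The notches are at up (+x), lower left and lower right. I'll use the lower-right notch at about −120°, on the robot side.

```bash
cat > meas.py <<'E'
import sys
from h import *
def meas(p,im,guess=(.53,-.03),verbose=True):
    g=cv2.cvtColor(im,cv2.COLOR_BGR2GRAY)
    hsv=cv2.cvtColor(im,cv2.COLOR_BGR2HSV)
    u=proj(p,[[*guess,.071]])[0]
    yy,xx=np.mgrid[:420,:560]
    # cap
    m=((np.hypot(xx-u[0],yy-u[1])<30)&(g>120)).astype(np.uint8)
    n,l,st,ce=cv2.connectedComponentsWithStats(m)
    i=1+np.argmin(np.hypot(*(ce[1:]-u).T)+1000*(st[1:,4]<60))
    cnt=cv2.findContours((l==i).astype(np.uint8),cv2.RETR_EXTERNAL,cv2.CHAIN_APPROX_NONE)[0][0]
    (ex,ey),_,_=cv2.fitEllipse(cnt)
    c=cast(p,[(ex,ey)],.071)[0]
    # line: bright pixels at radius 22..61mm on dial top
    pts=cast(p,np.c_[xx.ravel(),yy.ravel()],.066)-c
    rr=np.hypot(pts[:,0],pts[:,1]).reshape(420,560)
    return c,pts.reshape(420,560,3),rr,g,hsv
def line(c,pts,rr,g,lo=.026,hi=.058,th=95):
    m=(rr>lo)&(rr<hi)&(g>th); 
    n,l,st,ce=cv2.connectedComponentsWithStats(m.astype(np.uint8))
    out=[]
    for i in range(1,n):
        if st[i,4]<8: continue
        q=pts[l==i][:,:2]; w=g[l==i]
        e=np.linalg.eigvalsh(np.cov(q.T))**.5
        a=q.mean(0); out.append((st[i,4],np.degrees(np.arctan2(a[1],a[0])).round(1),np.hypot(*a).round(4),e.round(4)))
    return out
E
python3 - <<'E'
from bench import r
from meas import *
p=r.camera_params("wrist"); im=cv2.imread("pics/w2.png")
c,pts,rr,g,hsv=meas(p,im); print("c",c.round(4))
for o in line(c,pts,rr,g): print(o)
red=(hsv[...,1]>130)&((hsv[...,0]<8)|(hsv[...,0]>172))&(rr>.055)&(rr<.085)
ys,xs=np.nonzero(red); q=cast(p,[(xs.mean(),ys.mean())],.038)[0]-c; print("red",len(xs),q.round(4),np.degrees(np.arctan2(q[1],q[0])))
L=lambda a:[(149+x/4.444,53+y/4.444) for x,y in a]
q=cast(p,L([(198,100),(632,120),(610,543),(207,527)]),.038); print("corners",q.round(4),"mean",q.mean(0).round(4))
q=cast(p,L([(305,470),(500,480),(478,225),(575,350),(325,215),(217,340)]),.066)-c; print(q.round(4),np.hypot(q[:,0],q[:,1]),np.degrees(np.arctan2(q[:,1],q[:,0])))
print("tray",cast(p,[(232,205),(293,205)],.045).round(3))
E
```

```text
c [ 0.5218 -0.028   0.071 ]
(np.int32(172), np.float64(-4.2), np.float64(0.0525), array([0.0028, 0.0122]))
(np.int32(329), np.float64(116.1), np.float64(0.0484), array([0.0049, 0.0129]))
(np.int32(61), np.float64(175.9), np.float64(0.042), array([0.0012, 0.009 ]))
red 7 [-0.0698  0.0039 -0.033 ] 176.81043393869436
corners [[ 0.5976  0.0397  0.038 ]
 [ 0.5895 -0.108   0.038 ]
 [ 0.4441 -0.1004  0.038 ]
 [ 0.4512  0.0482  0.038 ]] mean [ 0.5206 -0.0301  0.038 ]
[[-0.0468  0.0329 -0.005 ]
 [-0.0508 -0.0341 -0.005 ]
 [ 0.0326 -0.0287 -0.005 ]
 [-0.0075 -0.0602 -0.005 ]
 [ 0.0363  0.0214 -0.005 ]
 [-0.0031  0.06   -0.005 ]] [0.05723522 0.061164   0.04349279 0.06069631 0.04211275 0.06005078] [ 144.86232689 -146.11976541  -41.36896901  -97.11445773   30.47614178
   92.96634775]
tray [[ 0.396 -0.01   0.045]
 [ 0.395 -0.111  0.045]]
```

Call:
arm_command:
  increments: "0 0.01 0.003 -0.03 8;0 0.01 0.003 -0.03 8;0 0.01 0.003 -0.03 8;0 0.01 0.003 -0.03 8;0 0 0.003 -0.03 8"

```text
clock: 2.25
tool_pos: [0.495, -0.0796, 0.2204]
tool_rot: [0.936, 0.352, 0.004, -0.004]
ft_force: [1.0, 0.9, 0.2]
opening: 0.0006
```

Call:
arm_command:
  increments: "0 0 0 -0.02 8;0 0 0 -0.02 8;0 0 0 -0.02 4;0 0 0 0 0;0 0 0 0 0"

```text
clock: 2.75
tool_pos: [0.4926, -0.0852, 0.153]
tool_rot: [0.856, 0.517, -0.0, -0.006]
ft_force: [0.1, -0.7, 0.6]
opening: 0.0003
```

```bash
cat > look.py <<'E'
import sys
from bench import r
from meas import *
p=r.camera_params("wrist"); s=r.sense(); im=r.grab_frame("wrist")
n=sys.argv[1]; cv2.imwrite(f"pics/{n}.png",im)
T=R.from_quat(s["tool_rot"]).as_matrix()
C=np.array([.5215,-.029])
d=s["tool_pos"][:2]-C
print("t",s["clock"],"pos",s["tool_pos"].round(4),"toolx",np.degrees(np.arctan2(T[1,0],T[0,0])).round(1),"tilt z",T[:,2].round(3),"F",s["ft_force"].round(1),"q",s["q"].round(2))
print("finger r",np.hypot(*d).round(4),"ang",np.degrees(np.arctan2(d[1],d[0])).round(1)%360)
try:
    c,pts,rr,g,hsv=meas(p,im,C); print("c",c.round(4))
    print(*[ (o[0],o[1]%360,*o[2:]) for o in line(c,pts,rr,g,th=90) if o[3][0]<.002],sep="\n")
except Exception as e: print(e)
E
python3 look.py w3
```

```text
t 2.75 pos [ 0.4926 -0.0852  0.153 ] toolx 62.3 tilt z [-0.007  0.01  -1.   ] F [ 0.1 -0.7  0.6] q [-0.23 -0.24  1.89  0.01  1.5   0.26]
finger r 0.0632 ang 242.8
c [ 0.5217 -0.0263  0.071 ]
(np.int32(187), np.float64(177.8), np.float64(0.0419), array([0.0011, 0.0093]))
(np.int32(25), np.float64(257.6), np.float64(0.0501), array([0.0011, 0.0028]))
```

View pics/w3.png

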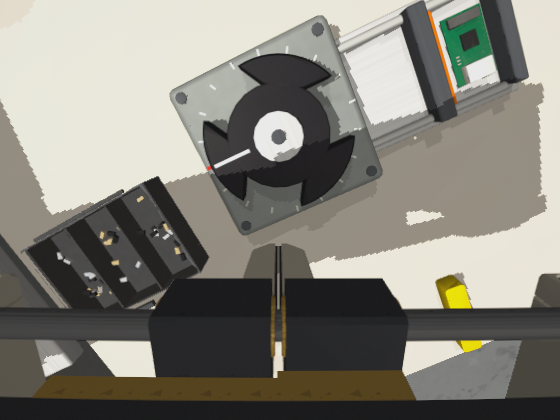

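Call:
arm_command:
  increments: "0 0 0.013 0 -5;0 0 0 -0.035 0;0 0 0 -0.03 0;0 0 0 0 0"

```text
clock: 3.2
tool_pos: [0.4949, -0.0737, 0.0926]
tool_rot: [0.88, 0.474, 0.003, -0.003]
ft_force: [0.3, 0.1, 0.7]
opening: 0.0004
```

```bash
sed -i 's/-.029\])/-.0275])/' look.py; python3 look.py w4
```

```text
t 3.2 pos [ 0.4949 -0.0737  0.0926] toolx 56.6 tilt z [ 0.002  0.009 -1.   ] F [0.3 0.1 0.7] q [-0.2  -0.21  1.96  0.01  1.39  0.38]
finger r 0.0532 ang 240.1
c [ 0.5215 -0.0275  0.071 ]
(np.int32(268), np.float64(176.2), np.float64(0.0425), array([0.001 , 0.0091]))
(np.int32(14), np.float64(215.9), np.float64(0.0567), array([0.0007, 0.0009]))
```

View pics/w4.png

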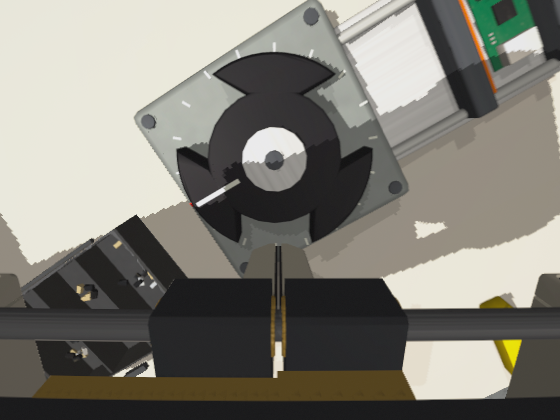

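Call:
arm_command:
  increments: "0 -0.003 0.001 0 0;0 0 0 -0.02 0;0 0 0 -0.02 0;0 0 0 0 0"

```text
clock: 3.65
tool_pos: [0.4958, -0.0739, 0.0628]
tool_rot: [0.881, 0.474, 0.008, 0.0]
ft_force: [0.0, 0.1, 0.4]
opening: 0.0005
```

```bash
python3 look.py w5
```

```text
t 3.65 pos [ 0.4958 -0.0739  0.0628] toolx 56.5 tilt z [ 0.014  0.006 -1.   ] F [0.  0.1 0.4] q [-0.2  -0.19  2.    0.01  1.32  0.38]
finger r 0.0531 ang 241.1
c [ 0.5215 -0.0275  0.071 ]
(np.int32(326), np.float64(176.2), np.float64(0.0421), array([0.0009, 0.0094]))
(np.int32(28), np.float64(215.8), np.float64(0.0558), array([0.0007, 0.0013]))
```

View pics/w5.png

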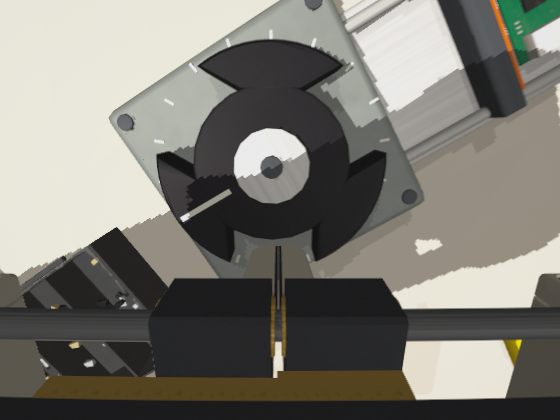

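Call:
arm_command:
  increments: "0 -0.003 0.001 -0.012 0;0 -0.003 0.001 -0.004 0;0 -0.005 0.002 0 0;0 0 0 0 0"

```text
clock: 4.1
tool_pos: [0.4862, -0.0701, 0.0516]
tool_rot: [0.881, 0.473, 0.01, 0.003]
ft_force: [-1.0, -0.5, -0.1]
opening: 0.0003
```

```bash
python3 look.py w6
```

```text
t 4.1 pos [ 0.4862 -0.0701  0.0516] toolx 56.5 tilt z [ 0.021  0.005 -1.   ] F [-1.  -0.5 -0.1] q [-0.2  -0.21  2.03  0.01  1.3   0.38]
finger r 0.0553 ang 230.4
c [ 0.5215 -0.0275  0.071 ]
(np.int32(359), np.float64(176.1), np.float64(0.0418), array([0.0009, 0.0092]))
```

Call:
arm_command:
  increments: "0 -0.004 0.0035 0 -4;0 -0.004 0.0035 0 -4;0 -0.0035 0.004 0 -4;0 0 0 0 0"

```text
clock: 4.55
tool_pos: [0.4762, -0.0595, 0.0535]
tool_rot: [0.927, 0.375, 0.012, 0.005]
ft_force: [0.7, -0.2, 0.3]
opening: 0.0007
```

```bash
python3 look.py w7
```

```text
t 4.55 pos [ 0.4762 -0.0595  0.0535] toolx 44.1 tilt z [ 0.026 -0.001 -1.   ] F [ 0.7 -0.2  0.3] q [-0.18 -0.24  2.06  0.    1.3   0.62]
finger r 0.0555 ang 215.2
c [ 0.5215 -0.0275  0.071 ]
(np.int32(8), np.float64(356.6), np.float64(0.048), array([0.0004, 0.0009]))
(np.int32(359), np.float64(155.8), np.float64(0.042), array([0.0009, 0.0091]))
(np.int32(111), np.float64(203.9), np.float64(0.0438), array([0.0015, 0.003 ]))
(np.int32(126), np.float64(235.3), np.float64(0.0485), array([0.0016, 0.0032]))
(np.int32(36), np.float64(193.6), np.float64(0.0568), array([0.0007, 0.0017]))
(np.int32(35), np.float64(235.4), np.float64(0.0553), array([0.0007, 0.0015]))
```

View pics/w7.png

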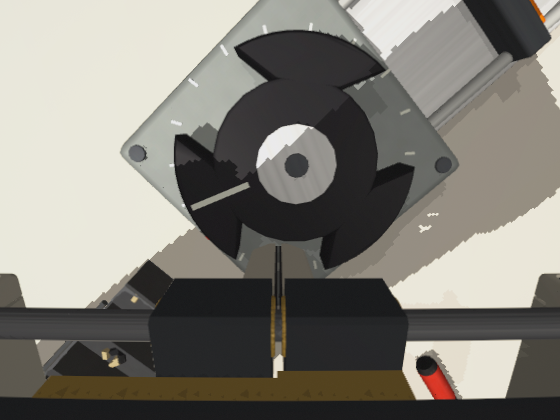

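Call:
arm_command:
  increments: "0 -0.003 0.005 -0.001 -6;0 -0.0025 0.005 0 -6;0 -0.002 0.005 0 -6;0 0 0 0 -3;0 0 0 0 0"

```text
clock: 5.1
tool_pos: [0.4693, -0.046, 0.0532]
tool_rot: [0.98, 0.2, 0.01, 0.009]
ft_force: [-0.3, -3.1, -0.4]
opening: 0.0005
```

```bash
python3 look.py w8
```

```text
t 5.1 pos [ 0.4693 -0.046   0.0532] toolx 23.1 tilt z [ 0.023 -0.013 -1.   ] F [-0.3 -3.1 -0.4] q [-0.15 -0.26  2.07 -0.01  1.31  1.02]
finger r 0.0554 ang 199.5
c [ 0.5215 -0.0275  0.071 ]
(np.int32(346), np.float64(149.9), np.float64(0.042), array([0.0009, 0.0091]))
(np.int32(27), np.float64(236.8), np.float64(0.0426), array([0.0008, 0.0012]))
(np.int32(82), np.float64(204.6), np.float64(0.0421), array([0.0007, 0.0036]))
(np.int32(19), np.float64(216.5), np.float64(0.0554), array([0.0004, 0.0014]))
```

Good: it has turned 6° into the second click with about 3 N on the finger. I'll keep going.

Call:
arm_command:
  increments: "0 -0.001 0.005 0 -2;0 -0.001 0.003 0 -2;0 0 0 0 0"

```text
clock: 5.45
tool_pos: [0.4677, -0.0383, 0.0533]
tool_rot: [0.985, 0.17, 0.01, 0.009]
ft_force: [-0.1, -0.6, -0.1]
opening: 0.0003
```

```bash
python3 look.py w9
```

```text
t 5.45 pos [ 0.4677 -0.0383  0.0533] toolx 19.6 tilt z [ 0.023 -0.014 -1.   ] F [-0.1 -0.6 -0.1] q [-0.13 -0.27  2.08 -0.01  1.31  1.1 ]
finger r 0.0549 ang 191.3
c [ 0.5215 -0.0275  0.071 ]
(np.int32(366), np.float64(136.2), np.float64(0.042), array([0.0009, 0.0091]))
(np.int32(42), np.float64(188.4), np.float64(0.0423), array([0.0007, 0.0018]))
(np.int32(112), np.float64(215.1), np.float64(0.0439), array([0.0011, 0.004 ]))
(np.int32(42), np.float64(171.6), np.float64(0.0526), array([0.0009, 0.0014]))
(np.int32(34), np.float64(215.7), np.float64(0.0555), array([0.0007, 0.0015]))
```

Call:
arm_command:
  increments: "0 -0.001 0.005 0 -6;0 0 0.005 0 -6;0 0 0.004 0 -5;0 0 0.002 0 -3;0 0 0 0 0"

```text
clock: 6.0
tool_pos: [0.4667, -0.0233, 0.0533]
tool_rot: [1.0, -0.004, 0.008, 0.011]
ft_force: [-0.6, 0.2, 1.0]
opening: 0.0004
```

```bash
python3 look.py w10
```

```text
t 6.0 pos [ 0.4667 -0.0233  0.0533] toolx -0.4 tilt z [ 0.015 -0.022 -1.   ] F [-0.6  0.2  1. ] q [-0.09 -0.27  2.08 -0.02  1.32  1.49]
finger r 0.0549 ang 175.6
c [ 0.5215 -0.0275  0.071 ]
(np.int32(342), np.float64(123.5), np.float64(0.0421), array([0.0009, 0.009 ]))
(np.int32(32), np.float64(196.1), np.float64(0.0557), array([0.0007, 0.0014]))
```

View pics/w10.png

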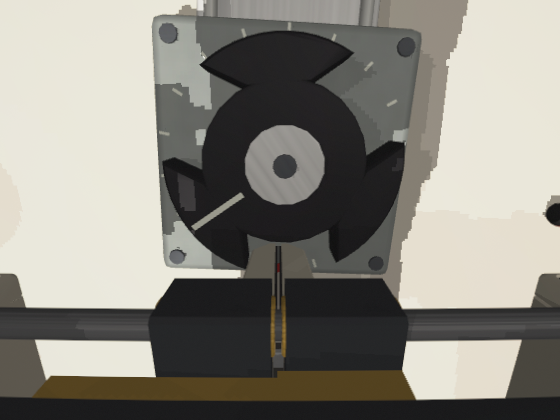

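Call:
arm_command:
  increments: "0 0 0.001 0 0;0 0 0 0 0"

```text
clock: 6.25
tool_pos: [0.4669, -0.0225, 0.0534]
tool_rot: [1.0, -0.001, 0.008, 0.011]
ft_force: [-0.4, 0.8, 0.5]
opening: 0.0003
```

```bash
python3 look.py w11
```

```text
t 6.25 pos [ 0.4669 -0.0225  0.0534] toolx -0.1 tilt z [ 0.015 -0.022 -1.   ] F [-0.4  0.8  0.5] q [-0.09 -0.27  2.08 -0.02  1.32  1.49]
finger r 0.0548 ang 174.8
c [ 0.5215 -0.0275  0.071 ]
(np.int32(360), np.float64(116.8), np.float64(0.0423), array([0.0009, 0.0091]))
(np.int32(148), np.float64(154.6), np.float64(0.0537), array([0.0017, 0.0025]))
(np.int32(32), np.float64(196.0), np.float64(0.0556), array([0.0006, 0.0014]))
```

Call:
arm_command:
  increments: "0 0.0005 0.005 0 -6;0 0.0015 0.005 0 -6;0 0.002 0.004 0 -6;0 0.0005 0.001 0 -2;0 0 0 0 0"

```text
clock: 6.8
tool_pos: [0.4707, -0.0081, 0.0532]
tool_rot: [0.984, -0.179, 0.005, 0.013]
ft_force: [-2.3, -3.0, 2.1]
opening: 0.0004
```

```bash
python3 look.py w12
```

```text
t 6.8 pos [ 0.4707 -0.0081  0.0532] toolx -20.6 tilt z [ 0.004 -0.027 -1.   ] F [-2.3 -3.   2.1] q [-0.05 -0.25  2.06 -0.03  1.32  1.88]
finger r 0.0543 ang 159.1
c [ 0.5218 -0.0277  0.071 ]
(np.int32(330), np.float64(110.8), np.float64(0.0425), array([0.0009, 0.0089]))
```

Call:
arm_command:
  increments: "0 0.001 0.003 0 -2;0 0.001 0.002 0 0;0 0 0 0 0"

```text
clock: 7.15
tool_pos: [0.473, -0.0035, 0.0534]
tool_rot: [0.981, -0.194, 0.005, 0.013]
ft_force: [-0.3, -0.2, -0.3]
opening: 0.0002
```

```bash
python3 look.py w13
```

```text
t 7.15 pos [ 0.473  -0.0035  0.0534] toolx -22.3 tilt z [ 0.004 -0.027 -1.   ] F [-0.3 -0.2 -0.3] q [-0.04 -0.25  2.06 -0.03  1.32  1.92]
finger r 0.0542 ang 153.7
c [ 0.5217 -0.0279  0.071 ]
(np.int32(340), np.float64(96.1), np.float64(0.0424), array([0.0009, 0.0089]))
```

The fourth click has snapped in: the mark moved from 176.1° to 96.1°. The finger is free inside the notch, so I'll lift straight up.

Call:
arm_command:
  increments: "0 0 0 0.01 0;0 0 0 0.02 0;0 0 0 0.04 0;0 0 0 0.04 0;0 0 0 0.04 0"

```text
clock: 7.7
tool_pos: [0.4694, -0.0034, 0.2054]
tool_rot: [0.981, -0.191, 0.001, 0.013]
ft_force: [-0.1, 0.4, 0.4]
opening: 0.0006
```

Call:
arm_command:
  increments: "0 -0.01 0 0.03 0;0 -0.01 0 0.03 0;0 0 0 0 0;0 0 0 0 0;0 0 0 0 0"

```text
clock: 8.2
tool_pos: [0.4491, -0.0035, 0.2771]
tool_rot: [0.982, -0.19, 0.006, 0.012]
ft_force: [0.1, -1.2, -0.3]
opening: 0.0005
```

```bash
python3 look.py w14; python3 -c "
from bench import r
import cv2
cv2.imwrite('pics/s14.png',r.grab_frame('scene'))"
```

```text
t 8.2 pos [ 0.4491 -0.0035  0.2771] toolx -21.9 tilt z [ 0.007 -0.026 -1.   ] F [ 0.1 -1.2 -0.3] q [-0.05 -0.4   1.81 -0.03  1.72  1.9 ]
finger r 0.0763 ang 161.7
c [ 0.5288 -0.0303  0.071 ]
(np.int32(12), np.float64(337.0), np.float64(0.0562), array([0.001 , 0.0012]))
(np.int32(68), np.float64(105.1), np.float64(0.0457), array([0.0011, 0.0078]))
(np.int32(13), np.float64(149.7), np.float64(0.0264), array([0.0005, 0.0042]))
```

View pics/w14.png

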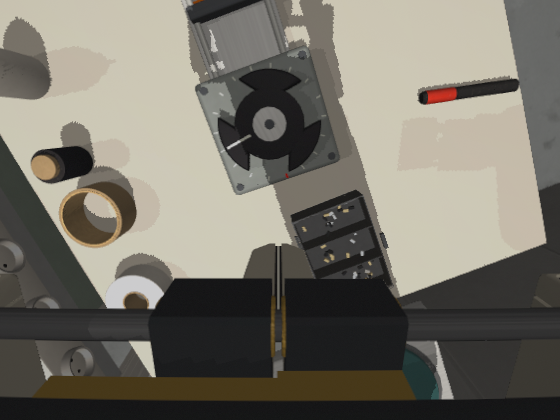

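View pics/s14.png

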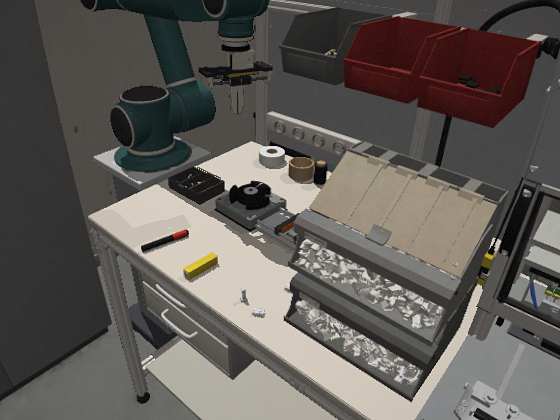

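The cap fit is wrong in this view: the cap is half shaded and the centre came out 7 mm off. I'll repeat the angle from hand-read pixels: cap (269,124), line (228,149) to (250,137), red tick (287,176).

```bash
python3 - <<'E'
from bench import r
from h import *
p=r.camera_params("wrist")
c=cast(p,[(269,124)],.071)[0];l=cast(p,[(228,149),(250,137)],.066);t=cast(p,[(287,176)],.038)[0]
a=lambda v:np.degrees(np.arctan2(v[1],v[0]))%360
C=np.array([.5216,-.0277,0])
print(c.round(4),[a(q-c).round(1) for q in l],[a(q-C).round(1) for q in l],"line",a(l[0]-l[1]).round(1),"red",a(t-c).round(1))
a0=cv2.imread("pics/scene0.png").astype(int);a1=cv2.imread("pics/s14.png").astype(int)
for n,(x0,y0,x1,y1) in dict(marker=(138,228,192,252),hex=(180,250,222,280),bolt=(234,286,270,320),rolls=(286,155,330,186)).items(): print(n,np.abs(a0-a1)[y0:y1,x0:x1].max(2).__gt__(60).sum())
E
```

```text
[ 0.5211 -0.0268  0.071 ] [np.float64(98.4), np.float64(101.3)] [np.float64(98.7), np.float64(102.0)] line 95.7 red 177.3
marker 250
hex 0
bolt 0
rolls 0
```

```bash
python3 -c "
from bench import r
print(r.sense()['clock'],r.job_done())"
```

```text
the job is handed in; nothing more can be done
8.3 None
```

I turned the dial four clicks clockwise with the closed fingertips in one notch, lifted straight out and handed the job in at 8.3 s.

- **Dial angle:** the close-up wrist views put the white line at 176.1° at the start, then 155.8°, 136.2°, 116.8° and 96.1°. That is 80.0° of turn.
- **Force:** the largest wrist force I read was about 4.3 N, at the fourth click. Readings came only at the end of each move.
- **Final look, less exact:** from 0.28 m up, the automatic angle was wrong (105°) because the cap was half in shadow. Reading the pixels by hand gave 96–101° in that coarse view, so it agrees only roughly with the close-up 96.1°. I did not take another close look after lifting.
- **Loose things:** the hex keys, bolt and the tape and ribbon rolls show no change in the scene camera. The marker's image patch did change. I put that down to lighting: the marker looks to be in the same place and the hand never came near it. I did not check the wash bottle, which is not visible in the scene view.

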